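# Lock the mirror carriage and hold the filter cell home

## Task

On the optical bench, flip the steel cam lever of the mirror carriage all the way down to lock the carriage on its rail. Then turn the knurled collar of the filter cell on top of the mirror cube until its hidden keyways drop over the pins, press the cell fully home against its spring, and finish while still gripping the collar and holding it pressed home, ready for its set screw to be tightened. Do not shift the carriage along the rail, and leave the loose things on the table where they are.

Things in the scene. Friction and masses are not known exactly. Their poses are not given: they have to be found in the camera images.
- bench: Aluminium optical bench rail fixed on the table, 660 mm long (its y axis), foot flange 120 mm wide (its x axis) and 12 mm high, 40 mm high in all. Origin: centre of its underside; its -x side faces the robot. At its +y end stands a grey lamp house (top 136 mm above the table), at its -y end a lens in a ring and a white screen (top 158 mm).
- carriage: Black carriage sliding along the bench's y axis, 150 mm long, 88 mm wide, top 56 mm above the table; a black 60 mm mirror cube stands on its -y half, the cam lever sits on its front near its +y end. Origin on the table under its middle, axes as the bench's. Sliding it takes about 2 N with the lever up, about 10 N locked.
- port_seat (a point): Centre of the top of the port seat, a 56 mm disc on top of the mirror cube, 130 mm above the table, fixed to the carriage; z up, axes as the bench's. A spigot with three 5 mm radial pins, 120 degrees apart and hidden inside the collar, stands up from it.
- filter_cell: Filter cell on the port: knurled aluminium collar, 52 mm outer diameter, 36 mm high, with a glass in its top. Origin: centre of the collar's lower rim, z up; this frame moves up and down with the cell but does not turn with the collar. It cannot be lifted off. At first the collar's inner lip rests on the pins, its lower rim 9 mm above the port seat; on the pins it does not go down even under 20 N.
- collar_grip (a point): Point on the collar's axis 25 mm above its lower rim, at a good height to grip it. The collar turns freely both ways (0.02 N m, no end stops, stays where it is left). Its three straight keyways, 120 degrees apart and 4 mm wider than the pins, are hidden; they start at an unknown angle, 0.25 rad or more from the pins.
- cell_glass (a point): Middle of the top of the filter cell, 36 mm above the collar's lower rim. With keyways and pins within about 0.09 rad the cell sinks 2 mm by its weight if free to, and can be pressed down 9 mm until the lower rim sits on the port seat. A spring of 1 N per mm pushes it up again: about 7 N holds it home, and it rises when let go.
- cam_lever (a joint): Lever angle in rad: 0 fully raised, 1.22 locked, fully down at its stop; starts at 0 to 0.25. A flat steel bar reaching 80 mm from its pivot, which lies along the bench's y axis: at angle q it points to the bench's -x side, 1.309 - q rad above the level. Let go part of the way down it may creep back; fully down it stays. Up to about 8 N at its grip over the last 0.6 rad.
- cam_pivot (a point): Pivot of the cam lever, 24 mm above the table on the carriage's front (-x) side, 75 mm along the bench's +y axis from the filter cell's axis and 53 mm to its -x side. Fixed to the carriage; axes as the bench's.
- lever_grip (a point): Middle of the cam lever's thick end (14 mm wide along the bench's y axis, 10 mm thick, 34 mm long), 64 mm from its pivot. Turns with the lever.
- lens_cell: Loose smooth black lens cell, 38 mm across and 16 mm high, lying in front of the bench; origin at the centre of its underside. A bystander.
- screwdriver: Loose screwdriver, 150 mm long and 26 mm thick, lying in front of the bench's +y end; origin under its middle. A bystander.
- prism: Loose clear block, 30 x 80 x 30 mm, behind the bench; origin at the centre of its underside. A bystander.
- slide_box: Loose black box with dividers, 70 x 120 x 45 mm, on the robot's right; origin at the centre of its underside. A bystander.
- pen_cup: Loose plastic cup with pens, 76 mm across, 100 mm high (150 mm with the pens), on the robot's left; origin at the centre of its underside. A bystander.

How it is judged:
By the outcome, as a careful person would: the job done as asked, in the order asked, and still so for the second after the job is handed in, while the arm keeps its last pose, push and grip.
It also fails if it takes over 64 s, if anything falls off the work surface, if the arm or the gripper's body presses on something with over 40 N, if the wrist force passes 120 N, or if a joint passes its speed limit or range.

## Robot

A 6-joint arm with a two-finger parallel gripper is mounted at the origin on the work surface. World frame = base frame: x ahead of the robot, y to its left, z up, the work surface at z = 0. Lengths are in mm, angles in rad, forces in N, time in s.
With the tool pointing down it reaches from about 400 to 925 mm from the base axis. Payload 12.5 kg.
Tool frame: the origin (TCP) lies midway between the tips of the shut fingers; the grasp point (between the pads) lies 19 mm behind it; x points along the fingers, y is the direction in which the jaws open and shut, and the axes are right-handed (so a half turn about x gives the same grasp; the last joint's range is limited). The gripper opens to 95 mm and grips with 3 to 60 N. Pads are 20 mm wide; open, the fingers measure 119 mm over their backs; the gripper's body (75 mm by 180 mm) begins 59 mm behind the grasp point.
Start: joints at [-1.241, 0.491, 1.559, -0, 1.092, -0.106], TCP at [263.859, -566.591, 214.661] pointing down, gripper open.
Joint ranges: [-3.1, 3.1], [-0.84, 2.19], [0.05, 2.79], [-1.13, 4.28], [0.06, 2.93], [-2.69, 2.69]. Speed limits (rad/s): [2.22, 2.22, 2.79, 3.14, 3.14, 3.14].

## Interface

Orientations are given as [roll, pitch, yaw] about the fixed x, y, z axes, in that order (R = Rz(yaw) Ry(pitch) Rx(roll)).
In Python, from cell import sensors, read_camera, get_calibration, order gives the robot as it stands. The module is installed in compiled form; this text tells all that it offers.
- The arm moves only by the tool servo_tool, never from a script. Its argument "steps" is text: rows parted by semicolons, each of 7 numbers parted by spaces: the shift along the tool's x, y, z in mm, then the turn, a rotation vector about the tool's x, y, z in rad, then the finger opening in mm, from 0 to 95.1. A call has exactly 8 rows; each row shifts and turns the pose as measured when the row begins, along the tool's axes as they then stand; what a row does not reach is not made up. A row lasts 1/10 s, in which the tool goes at most 50 mm and 8.59 degrees, less where a joint would pass 70% of its speed; a pose out of reach is approached as far as the arm can. A call is refused whole if a number of a shift passes 50 or a number of a turn 0.15, either way. A call with a gripper value outside its range is refused whole. The fingers move at their own pace and stop on an object; the grip force is fixed at half the most. Time passes only in rows, so rows that do not move let the fingers close, or fill a call up. It gives the time, the measured TCP pose, the force and the opening at its end, in the units of the state.
- sensors.state(): the state, without advancing time (a new reading comes with each control period).
- read_camera(name): name is "side" or "top"; returns (picture, depth): 420x560x3 uint8, blue, green, red; 420x560 float32, mm along the optical axis (not along the pixel's ray), 0 where there is no reading.
- get_calibration(name): a dict with "mtx" (3x3 intrinsics, pixels), "R" (3x3) and "t" (3): a world point X has camera coordinates R X + t. Camera axes: x right, y down, z forward; pixel columns grow to the right and rows downward; lengths in mm; the calibration is good to about 2 mm. A picture is of the moment at which its call begins. get_calibration takes no time and is no camera call.
- order.job_done(): hands the job in, once; it reports no verdict.
The state is a dict: "t": time; "joints": joint angles; "qvel": joint speeds; "tau": joint torques, N m; "eef_pos": TCP position; "tcp_rot": TCP orientation; "ft_force": force on the tool from outside, world axes, zero at the start; "moment": the same for the moment, N m; "opening": opening from 0.0 (shut) to 1.0 (fully open).
Only numpy, scipy, OpenCV 4.12 (cv2) and the standard library are available. Lean on these libraries where they do the work, as an engineer would, in place of code of your own. Each camera call takes 0.05 s, during which the arm holds its last target.

## Working session

There is one attempt and no reset: what is moved stays moved. The work goes in short steps, Python scripts to look and compute and a tool call to move; the robot and the scene stay as the last step left them, time stands still between calls to the robot, and variables do not carry over. Pictures are saved under pics/ and viewed, and the job is handed in when it is done.

Besides the shell and the picture viewer there is one more tool, called after "Request:" as name(argument=value, ...), one argument or row to a line, values as JSON. servo_tool: Moves the arm, as the interface text tells. Its arguments: {"type":"object","properties":{"steps":{"type":"string"}},"required":["steps"]}

```bash
mkdir -p pics
python3 - <<'E'
from cell import sensors, read_camera, get_calibration
import cv2,numpy as np
for n in("side","top"):
    p,d=read_camera(n); cv2.imwrite(f"pics/{n}0.png",p); np.save(f"pics/{n}0.npy",d)
    c=get_calibration(n); print(n,c)
print(sensors.state())
E
```

```text
side {'mtx': array([[399.54734313,   0.        , 277.38256231],
       [  0.        , 399.54734313, 202.60411312],
       [  0.        ,   0.        ,   1.        ]]), 'R': array([[-0.9061728 , -0.42257243,  0.01683466],
       [-0.33290203,  0.68820044, -0.64463664],
       [ 0.26082005, -0.58975648, -0.76430374]]), 't': array([469.79628985, 259.98445909, 996.74313731])}
top {'mtx': array([[423.62001154,   0.        , 280.07189285],
       [  0.        , 423.62001154, 207.46773749],
       [  0.        ,   0.        ,   1.        ]]), 'R': array([[ 5.97659743e-03, -9.99981892e-01, -7.03646364e-04],
       [-9.86646798e-01, -5.78236163e-03, -1.62771806e-01],
       [ 1.62764789e-01,  1.66707199e-03, -9.86663491e-01]]), 't': array([   4.01081886,  533.06726437, 1142.58141098])}
{'t': 0.1, 'joints': array([-1.24059916e+00,  4.91519219e-01,  1.55940726e+00, -5.05341515e-05,
        1.09169644e+00, -1.05595583e-01]), 'qvel': array([-0.00083862, -0.00297434, -0.00029624, -0.00046653,  0.00037425,
        0.00133073]), 'tau': array([ 2.30036072e-03, -6.13624835e+01, -2.58606005e+01,  6.93890266e-02,
        4.70309809e-02, -5.72008412e-05]), 'eef_pos': array([ 263.769667  , -566.36604665,  214.10133758]), 'tcp_rot': array([-1.63291575,  1.56976508,  1.94449297]), 'ft_force': array([ 0.19344177, -0.23952655,  0.30666793]), 'moment': array([-0.01612469,  0.01702044,  0.00421801]), 'opening': 1.0029751424701039}
```

View pics/side0.png

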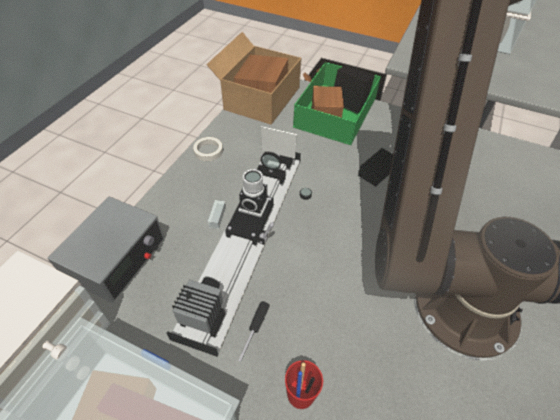

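View pics/top0.png

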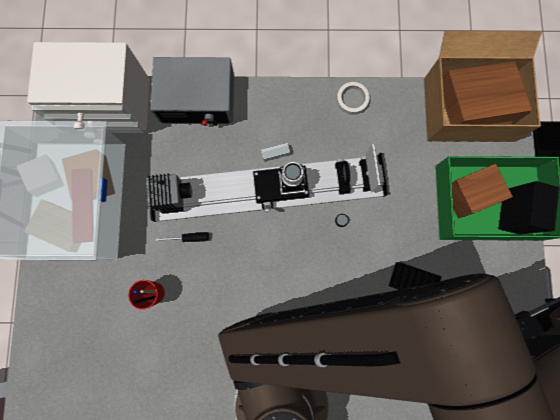

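The side view has the collar at about (253,182) and the lever near (268,233). In the top view the collar is at (292,173) and the lever near (267,205). I'll zoom in on both.

Run:
```python
import cv2,numpy as np
s=cv2.imread("pics/side0.png");t=cv2.imread("pics/top0.png")
a=cv2.resize(s[140:260,200:330],None,fx=6,fy=5,interpolation=cv2.INTER_CUBIC)[:600,:780];cv2.imwrite("pics/s0z.png",cv2.resize(s[150:250,205:325],(720,600),interpolation=cv2.INTER_CUBIC))
cv2.imwrite("pics/t0z.png",cv2.resize(t[140:240,240:360],(720,600),interpolation=cv2.INTER_CUBIC))
```

```text
(no output)
```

View pics/s0z.png

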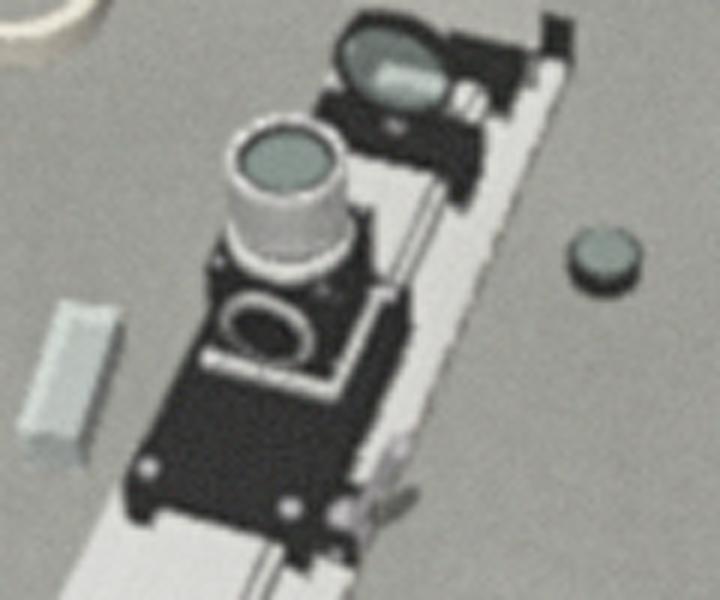

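View pics/t0z.png

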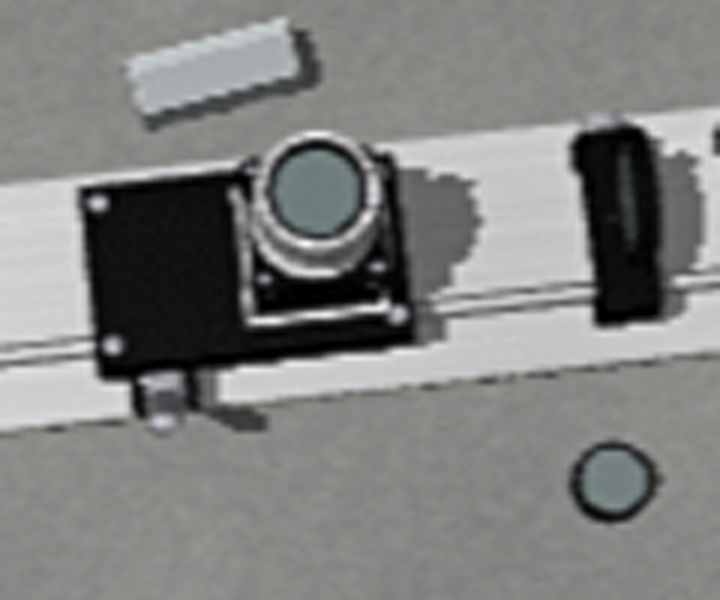

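```bash
cat > h.py <<'E'
import numpy as np
from cell import get_calibration
def ray(n,u,v):
    c=get_calibration(n);R=c["R"];t=c["t"]
    d=R.T@np.linalg.inv(c["mtx"])@np.array([u,v,1.]);return -R.T@t,d
def onz(n,u,v,z):
    o,d=ray(n,u,v);return o+d*(z-o[2])/d[2]
def proj(n,X):
    c=get_calibration(n);q=c["mtx"]@(c["R"]@np.array(X)+c["t"]);return q[:2]/q[2]
def tri(a,b):
    A=[];B=[]
    for n,u,v in(a,b):
        o,d=ray(n,u,v);d/=np.linalg.norm(d);P=np.eye(3)-np.outer(d,d);A.append(P);B.append(P@o)
    return np.linalg.lstsq(np.vstack(A),np.hstack(B),rcond=None)[0]
E
python3 - <<'E'
from h import *
import cv2
tz=lambda u,v:("top",240+(u+.5)/6-.5,140+(v+.5)/6-.5)
sz=lambda u,v:("side",205+(u+.5)/6-.5,150+(v+.5)/6-.5)
print("tri",tri(tz(318,189),sz(290,160)),"top",onz(*tz(318,189),175),"side",onz(*sz(290,160),175))
a,b=onz(*tz(105,378),56),onz(*tz(412,340),56);e=b-a;print("carr front",a,b,np.linalg.norm(e),np.arctan2(e[0],-e[1]))
a,b=onz(*tz(82,188),56),onz(*tz(105,378),56);e=b-a;print("carr end",a,b,np.linalg.norm(e),np.arctan2(-e[1],-e[0]))
# bench front edge fit z=12
t=cv2.imread("pics/top0.png");g=t.min(2).astype(int)
pts=[]
for u in list(range(195,250))+list(range(310,340))+list(range(345,380)):
    col=g[175:235,u]; 
    df=col[2:]-col[:-2]; i=df[10:].argmin()+10; pts.append((u,175+i+1))
P=np.array([onz("top",u,v,12)[:2] for u,v in pts])
vx,vy,x0,y0=cv2.fitLine(P.astype(np.float32),cv2.DIST_HUBER,0,.01,.01).ravel();print("bench line",vx,vy,x0,y0,np.arctan2(vx,-vy) , np.median(abs((P-[x0,y0])@[vy,-vx])))
# lever tip
for n,p in(("grip tip",(163,420)),("mid",(165,385))):print(n,[onz(*tz(*p),z) for z in(60,80,100)])
E
```

```text
tri [604.26076379 -24.39991806 171.85438106] top [604.54717616 -24.0506529  175.        ] side [601.64729728 -21.80306877 175.        ]
carr front [544.37036204  71.04686778  56.        ] [563.09928531 -71.07933798  56.        ] 143.354912472187 0.13102178446779664
carr end [634.68930963  83.16103122  56.        ] [544.37036204  71.04686778  56.        ] 91.12774138685204 0.133330753817651
bench line 0.117746346 -0.9930437 548.92163 -55.235893 0.11802015 1.210278603999874
grip tip [array([524.21026071,  43.8578072 ,  60.        ]), array([521.0172128 ,  43.18769278,  80.        ]), array([517.8241649 ,  42.51757836, 100.        ])]
mid [array([540.55037096,  43.1172851 ,  60.        ]), array([537.07416034,  42.46000341,  80.        ]), array([533.59794972,  41.80272172, 100.        ])]
```

```bash
cat >> h.py <<'E'
from scipy.spatial.transform import Rotation as Ro
from cell import sensors
TH=0.122; BX=np.array([np.cos(TH),np.sin(TH),0]);BY=np.array([-np.sin(TH),np.cos(TH),0])
COL=np.array([603.5,-23.5,0]); PIV=COL+75*BY-53*BX+[0,0,24]
def st():
    s=sensors.state();R=Ro.from_euler("xyz",s["tcp_rot"]).as_matrix();return s,s["eef_pos"],R
def to(goal,ydir=None):
    s,p,R=st();g=np.array(goal)
    print("t",s["t"],"pos",p.round(1),"F",s["ft_force"].round(1),"open",round(s["opening"],3),"j",s["joints"].round(2))
    print("tool axes",R.T.round(3).tolist())
    print("dist",(g-p).round(1),"tool shift",(R.T@(g-p)).round(1))
    if ydir is not None:
        # goal rot: x down, y along ydir(+-)
        for sg in(1,-1):
            y=sg*np.array(ydir);x=np.array([0,0,-1.]);G=np.stack([x,y,np.cross(x,y)],1)
            print("turn",sg,Ro.from_matrix(R.T@G).as_rotvec().round(3))
E
python3 - <<'E'
from h import *
print(PIV,BX,BY)
to(PIV+8*BX+4*BY+[0,0,180-24],BX)
E
```

```text
[541.76661824  44.49257001  24.        ] [0.99256723 0.12169758 0.        ] [-0.12169758  0.99256723  0.        ]
t 0.1 pos [ 263.8 -566.4  214.1] F [ 0.2 -0.2  0.3] open 1.003 j [-1.24  0.49  1.56 -0.    1.09 -0.11]
tool axes [[-0.0, 0.001, -1.0], [0.422, -0.907, -0.001], [-0.907, -0.422, -0.0]]
dist [285.5 615.8 -34.1] tool shift [  34.6 -437.7 -518.7]
turn 1 [-1.257e+00 -1.000e-03  1.000e-03]
turn -1 [1.885e+00 1.000e-03 1.000e-03]
```

Request:
servo_tool(
  steps="0 -31 -37 0 0 0 0; 0 -31 -37 0 0 0 0; 0 -31 -37 0 0 0 0; 0 -31 -37 0 0 0 0; 0 -31 -37 0 0 0 0; 0 -31 -37 0 0 0 0; 0 -31 -37 0 0 0 0; 0 -31 -37 0 0 0 0",
)

```text
t: 0.9
eef_pos: [429.6, -208.8, 211.6]
tcp_rot: [-1.406, 1.567, 2.162]
ft_force: [0.3, -0.6, -0.4]
opening: 0.381
```

Request:
servo_tool(
  steps="0 -31 -37 0 0 0 0; 0 -31 -37 0 0 0 0; 0 -31 -37 0 0 0 0; 0 -31 -37 0 0 0 0; 0 0 0 -0.15 0 0 0; 0 0 0 -0.15 0 0 0; 0 0 0 -0.15 0 0 0; 0 0 0 -0.15 0 0 0",
)

```text
t: 1.7
eef_pos: [515.8, -20.0, 210.6]
tcp_rot: [-1.81, 1.565, 2.364]
ft_force: [-0.3, -0.6, 0.6]
opening: 0.007
```

Request:
servo_tool(
  steps="0 0 0 -0.15 0 0 0; 0 0 0 -0.15 0 0 0; 0 0 0 -0.15 0 0 0; 0 0 0 -0.15 0 0 0; 0 0 0 0 0 0 0; 0 0 0 0 0 0 0; 0 0 0 0 0 0 0; 0 0 0 0 0 0 0",
)

```text
t: 2.5
eef_pos: [514.9, -19.5, 209.1]
tcp_rot: [-2.185, 1.562, 2.581]
ft_force: [-0.3, -0.4, 0.3]
opening: -0.0
```

Run:
```python
from h import *
to(PIV+8*BX+4*BY+[0,0,180-24],BX)
```

```text
t 2.5 pos [514.9 -19.5 209.1] F [-0.3 -0.4  0.3] open -0.0 j [-0.17  0.35  1.83  0.    0.98 -0.22]
tool axes [[-0.008, 0.005, -1.0], [0.999, 0.054, -0.008], [0.054, -0.999, -0.005]]
dist [ 34.3  68.9 -29.1] tool shift [ 29.2  38.2 -66.8]
turn 1 [-0.068 -0.006  0.007]
turn -1 [3.074 0.011 0.009]
```

Request:
servo_tool(
  steps="0 9 -18 -0.04 -0.006 0.007 0; 0 9 -18 -0.035 0 0 0; 0 9 -18 0 0 0 0; 0 9 -18 0 0 0 0; 9 0 0 0 0 0 0; 9 0 0 0 0 0 0; 6 0 0 0 0 0 0; 0 0 0 0 0 0 0",
)

```text
t: 3.3
eef_pos: [543.7, 56.4, 182.6]
tcp_rot: [-0.892, 1.569, -2.343]
ft_force: [0.2, 0.1, -0.7]
opening: 0.005
```

Run:
```python
from h import *
from cell import read_camera
import cv2
to(PIV+8*BX+4*BY+[0,0,85-24],BX)
for n,(u,v) in(("side",(205,130)),("top",(220,130))):
    p,d=read_camera(n);cv2.imwrite(f"pics/{n}1.png",p);cv2.imwrite(f"pics/{n}1z.png",cv2.resize(p[v:v+120,u:u+144],(720,600),interpolation=cv2.INTER_CUBIC))
```

```text
t 3.3 pos [543.7  56.4 182.6] F [ 0.2  0.1 -0.7] open 0.005 j [-0.02  0.42  1.79 -0.    0.94 -0.14]
tool axes [[-0.001, -0.001, -1.0], [0.993, 0.119, -0.001], [0.119, -0.993, 0.001]]
dist [  5.5  -7.  -97.6] tool shift [97.6  4.8  7.5]
turn 1 [-0.002  0.001  0.001]
turn -1 [ 3.139e+00  2.000e-03 -2.000e-03]
```

View pics/side1z.png

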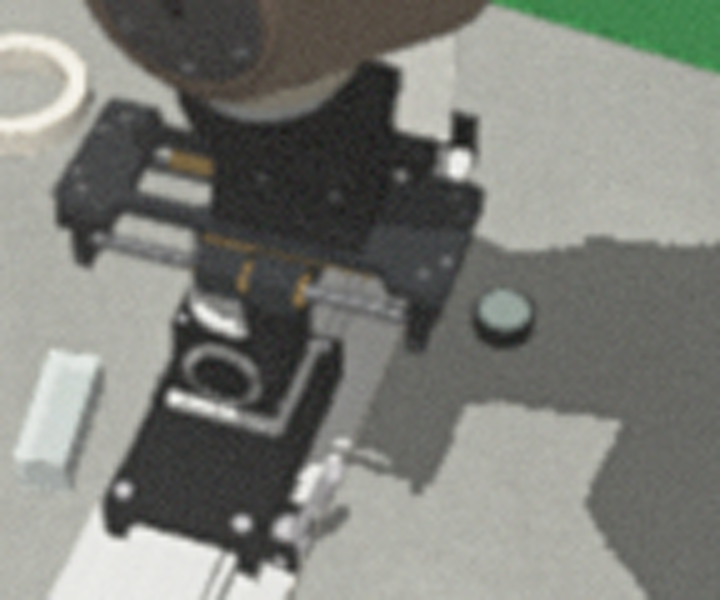

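View pics/top1z.png

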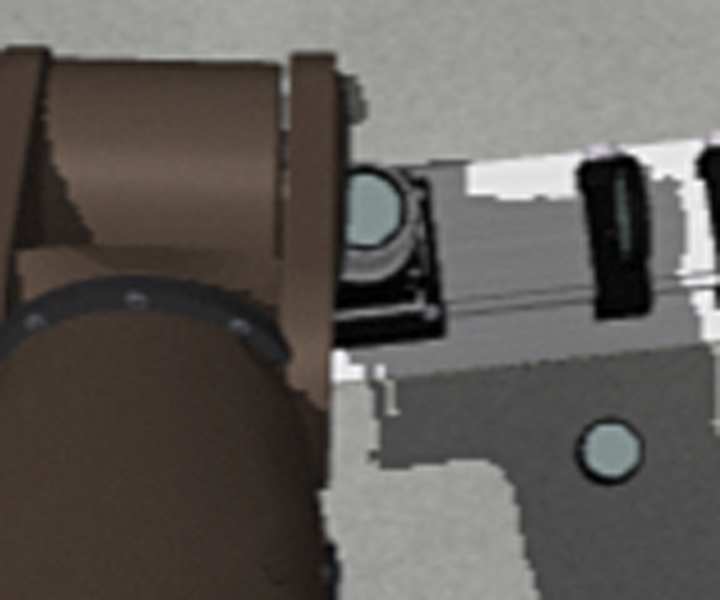

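Side view: the tool sits above and behind the lever. The lever's base is at zoom (288,525) and its tip at about (342,445). I'll compare these with my predictions.

Run:
```python
from h import *
f=lambda X:((proj("side",X)-[205,130]+.5)*5-.5).round(0)
print("piv",f(PIV))
for q in(0,.1,.2,.25,.4):
    a=1.309-q;print(q,"tip",f(PIV+80*(-np.cos(a)*BX+[0,0,np.sin(a)])))
s,p,R=st();print("tcp",f(p))
print("col rim seat", f(COL+[0,0,139]), f(COL+[0,0,175]))
```

```text
piv [292. 538.]
0 tip [328. 462.]
0.1 tip [342. 469.]
0.2 tip [355. 476.]
0.25 tip [362. 480.]
0.4 tip [380. 493.]
tcp [273. 364.]
col rim seat [242. 277.] [240. 230.]
```

Request:
servo_tool(
  steps="15 3 4 0 0 0 0; 15 3 3 0 0 0 0; 15 0 0 0 0 0 0; 15 0 0 0 0 0 0; 15 0 0 0 0 0 0; 15 0 0 0 0 0 0; 8 0 0 0 0 0 0; 0 0 0 0 0 0 0",
)

```text
t: 4.2
eef_pos: [553.3, 46.6, 85.4]
tcp_rot: [1.236, 1.564, -0.22]
ft_force: [-0.5, 0.2, 0.2]
opening: 0.007
```

Run:
```python
from h import *
from cell import read_camera
import cv2
to(PIV+8*BX+4*BY+[0,0,85-24],BX)
for n,(u,v) in(("side",(205,130)),):
    p,d=read_camera(n);cv2.imwrite(f"pics/{n}2z.png",cv2.resize(p[v:v+120,u:u+144],(720,600),interpolation=cv2.INTER_CUBIC))
s,p,R=st();r=p-PIV;print("rel bx",r@BX,"by",r@BY,"z",r[2])
```

```text
t 4.2 pos [553.3  46.6  85.4] F [-0.5  0.2  0.2] open 0.007 j [-0.03  0.56  1.86 -0.    0.71 -0.15]
tool axes [[0.007, -0.002, -1.0], [0.993, 0.114, 0.007], [0.114, -0.993, 0.002]]
dist [-4.1  2.8 -0.4] tool shift [ 0.4 -3.8 -3.3]
turn 1 [-0.007  0.002 -0.007]
turn -1 [ 3.134 -0.01  -0.004]
rel bx 11.952626175542655 by 0.7154159378953817 z 61.934031385810684
```

View pics/side2z.png

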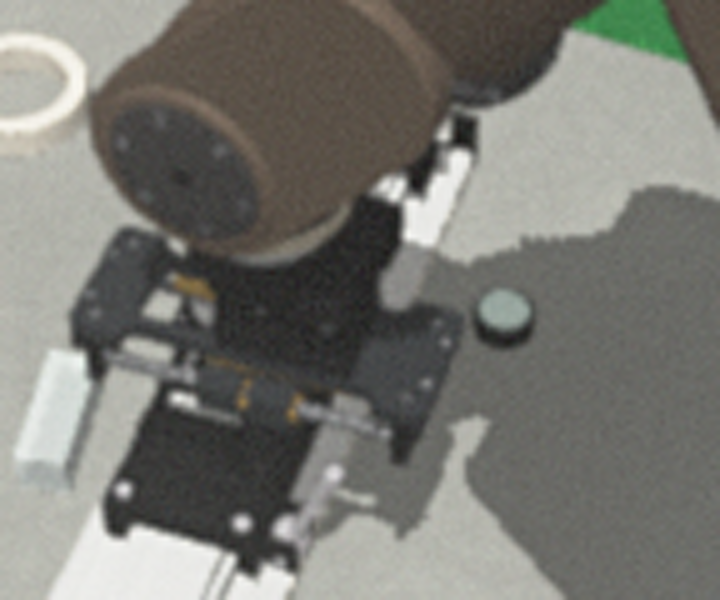

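Request:
servo_tool(
  steps="0 -5 -3 0 0 0 0; 0 -6 0 0 0 0 0; 0 -6 0 0 0 0 0; 1 -6 0 0 0 0 0; 2 -6 0 0 0 0 0; 3 -6 0 0 0 0 0; 3 -6 0 0 0 0 0; 0 0 0 0 0 0 0",
)

```text
t: 5.05
eef_pos: [509.8, 44.7, 78.6]
tcp_rot: [1.32, 1.558, -0.137]
ft_force: [0.8, 0.1, 0.6]
opening: 0.002
```

```bash
cat >> h.py <<'E'
def rel():
    s,p,R=st();r=p-PIV;print("rel bx %.1f by %.1f z %.1f"%(r@BX,r@BY,r[2]),"F",s["ft_force"].round(1),"M",s["moment"].round(2),"t",s["t"],"yaw err",Ro.from_matrix(R.T@np.stack([[0,0,-1.],BX,np.cross([0,0,-1.],BX)],1)).as_rotvec().round(3))
E
python3 -c "
from h import *
rel()"
```

```text
rel bx -31.7 by 4.1 z 54.6 F [0.8 0.1 0.6] M [ 0.05 -0.1   0.  ] t 5.05 yaw err [-0.007  0.003 -0.012]
```

Request:
servo_tool(
  steps="3 0 0 0 0 0.01 0; 4 -1 0 0 0 0 0; 4 -2 0 0 0 0 0; 4 -2 0 0 0 0 0; 4 -2 0 0 0 0 0; 4 -2 0 0 0 0 0; 4 -2 0 0 0 0 0; 4 -2 0 0 0 0 0",
)

```text
t: 5.85
eef_pos: [496.9, 43.0, 44.9]
tcp_rot: [1.433, 1.548, -0.023]
ft_force: [0.1, -1.4, 2.9]
opening: 0.002
```

```bash
python3 -c "
from h import *
rel()"
```

```text
rel bx -44.8 by 4.0 z 20.9 F [ 0.1 -1.4  2.9] M [-0.17 -0.15  0.05] t 5.85 yaw err [-0.007  0.003 -0.023]
```

Request:
servo_tool(
  steps="3 -1 0 0 0 0.01 0; 3 -1 0 0 0 0 0; 3 -1 0 0 0 0 0; 3 -1 0 0 0 0 0; 3 0 0 0 0 0 0; 3 0 0 0 0 0 0; 3 0 0 0 0 0 0; 3 0 0 0 0 0 0",
)

```text
t: 6.65
eef_pos: [493.7, 42.7, 32.2]
tcp_rot: [1.456, 1.527, 0.001]
ft_force: [-14.7, -2.3, 58.0]
opening: 0.002
```

```bash
python3 -c "
from h import *
rel()"
```

```text
rel bx -47.9 by 4.1 z 8.2 F [-14.7  -2.3  58. ] M [-0.42  2.33 -0.11] t 6.65 yaw err [-0.006  0.005 -0.044]
```

Request:
servo_tool(
  steps="-4 0 0 0 0 0 0; -8 -2 0 0 0 0.02 0; -12 -3 0 0 0 0.02 0; -20 0 0 0 0 0 0; -30 0 0 0 0 0 0; -35 0 0 0 0 0 0; -40 0 0 0 0 0 0; -40 0 0 0 0 0 0",
)

```text
t: 7.45
eef_pos: [468.7, 41.4, 222.7]
tcp_rot: [1.535, 1.49, 0.08]
ft_force: [-0.2, 0.2, 1.0]
opening: 0.005
```

Run:
```python
from h import *
from cell import read_camera
import cv2
rel()
to(COL+[0,0,210],BX)
for n,(u,v) in(("side",(205,130)),("top",(220,130))):
    p,d=read_camera(n);cv2.imwrite(f"pics/{n}3.png",p);cv2.imwrite(f"pics/{n}3z.png",cv2.resize(p[v:v+120,u:u+144],(720,600),interpolation=cv2.INTER_CUBIC))
f=lambda X:((proj("side",X)-[205,130]+.5)*5-.5).round(0)
for q in(0,.6,.9,1.1,1.22):
    a=1.309-q;print(q,"tip",f(PIV+80*(-np.cos(a)*BX+[0,0,np.sin(a)])))
```

```text
rel bx -72.9 by 5.8 z 198.7 F [-0.2  0.2  1. ] M [ 0.01 -0.07 -0.02] t 7.45 yaw err [-0.006  0.003 -0.081]
t 7.45 pos [468.7  41.4 222.7] F [-0.2  0.2  1. ] open 0.005 j [-0.06  0.23  1.96  0.01  0.87 -0.18]
tool axes [[0.081, 0.006, -0.997], [0.99, 0.115, 0.081], [0.115, -0.993, 0.003]]
dist [134.8 -64.9 -12.7] tool shift [ 23.1 125.   80. ]
turn 1 [-0.006  0.003 -0.081]
turn -1 [ 3.133 -0.127 -0.005]
0 tip [328. 462.]
0.6 tip [400. 511.]
0.9 tip [422. 540.]
1.1 tip [430. 559.]
1.22 tip [432. 570.]
```

View pics/side3z.png

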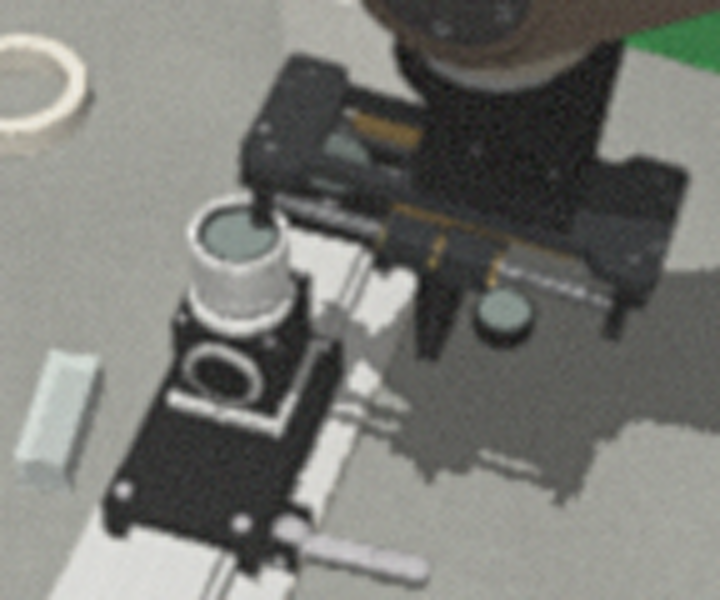

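View pics/top3z.png

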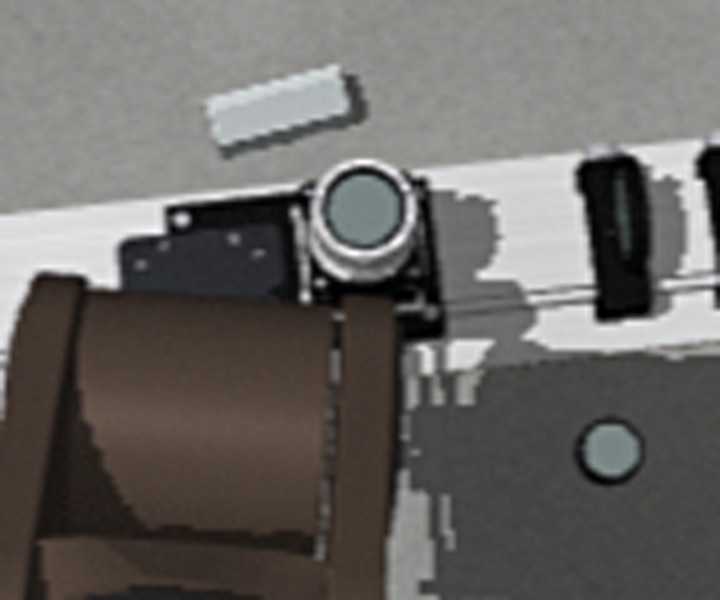

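Request:
servo_tool(
  steps="0 0 0 0 0 -0.08 95; 0 20 13 0 0 0 95; 0 20 13 0 0 0 95; 0 20 13 0 0 0 95; 0 20 13 0 0 0 95; 0 20 13 0 0 0 95; 0 20 13 0 0 0 95; 0 0 0 0 0 0 95",
)

```text
t: 8.35
eef_pos: [600.5, -23.9, 219.6]
tcp_rot: [1.317, 1.566, -0.136]
ft_force: [-0.8, 0.4, -0.0]
opening: 0.621
```

Run:
```python
from h import *
from cell import read_camera
import cv2
to(COL+[0,0,210],BX)
for n,(u,v) in(("side",(205,110)),("top",(240,130))):
    p,d=read_camera(n);cv2.imwrite(f"pics/{n}4.png",p);cv2.imwrite(f"pics/{n}4z.png",cv2.resize(p[v:v+120,u:u+144],(720,600),interpolation=cv2.INTER_CUBIC))
```

```text
t 8.35 pos [600.5 -23.9 219.6] F [-0.8  0.4 -0. ] open 0.621 j [-0.15  0.45  1.62  0.    1.07 -0.27]
tool axes [[0.005, -0.001, -1.0], [0.993, 0.117, 0.005], [0.117, -0.993, 0.001]]
dist [ 3.   0.4 -9.6] tool shift [ 9.6  2.9 -0. ]
turn 1 [-0.004  0.001 -0.005]
turn -1 [ 3.137e+00 -8.000e-03 -2.000e-03]
```

View pics/side4z.png

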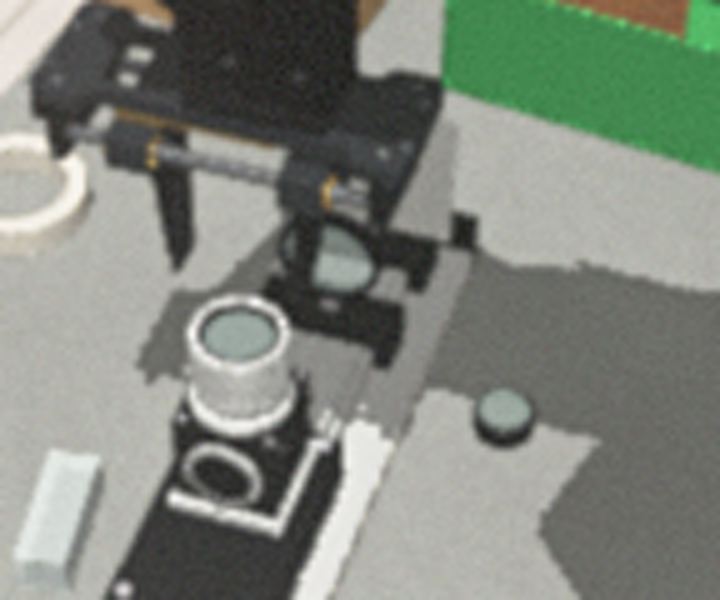

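View pics/top4z.png

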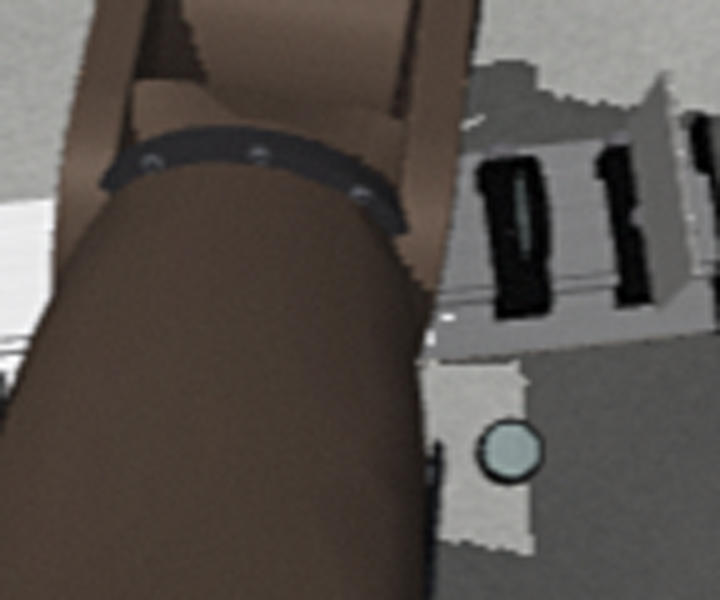

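Run:
```python
from h import *
import cv2
f=lambda X:((proj("side",X)-[205,110]+.5)*5-.5).round(0)
p=np.array([600.5,-23.9,219.6])
print("tcp",f(p),"far",f(p+35.5*BX),"near",f(p-35.5*BX))
print("colltop",f(COL+[0,0,175]),"x+5",f(COL+5*BX+[0,0,175]),"y+5",f(COL+5*BY+[0,0,175]))
im=cv2.imread("pics/side4.png");cv2.imwrite("pics/side4c.png",cv2.resize(im[145:215,230:290],(720,600)[:1]+(600,),interpolation=cv2.INTER_CUBIC))
# glass ellipse from color
hsv=cv2.cvtColor(im,cv2.COLOR_BGR2HSV)
print(im[176,252],im[164,260])
```

```text
tcp [243. 269.] far [177. 253.] near [310. 286.]
colltop [240. 330.] x+5 [231. 328.] y+5 [237. 337.]
[164 169 156] [97 99 98]
```

View pics/side4c.png

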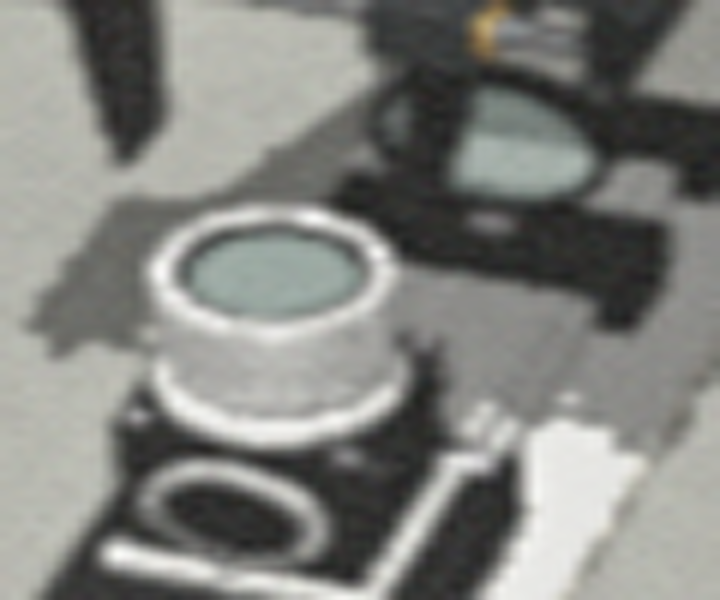

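Request:
servo_tool(
  steps="0 2.5 -1 -0.004 0.001 -0.005 95; 12 0 0 0 0 0 95; 12 0 0 0 0 0 95; 12 0 0 0 0 0 95; 12 0 0 0 0 0 95; 12 0 0 0 0 0 95; 10 0 0 0 0 0 95; 0 0 0 0 0 0 95",
)

```text
t: 9.25
eef_pos: [597.5, -19.5, 142.0]
tcp_rot: [-1.857, 1.566, 2.98]
ft_force: [-0.8, -0.8, 0.3]
opening: 1.0
```

Run:
```python
from h import *
from cell import read_camera
import cv2
to([603,-23,145],BX)
p,d=read_camera("side");cv2.imwrite(f"pics/side5.png",p);cv2.imwrite(f"pics/side5z.png",cv2.resize(p[125:215,215:305],(600,600),interpolation=cv2.INTER_CUBIC))
```

```text
t 9.25 pos [597.5 -19.5 142. ] F [-0.8 -0.8  0.3] open 1.0 j [-0.14  0.53  1.7   0.    0.91 -0.27]
tool axes [[-0.005, 0.001, -1.0], [0.992, 0.124, -0.005], [0.124, -0.992, -0.001]]
dist [ 5.5 -3.5  3. ] tool shift [-3.   5.   4.2]
turn 1 [ 0.002 -0.001  0.005]
turn -1 [-3.139e+00 -8.000e-03 -2.000e-03]
```

View pics/side5z.png

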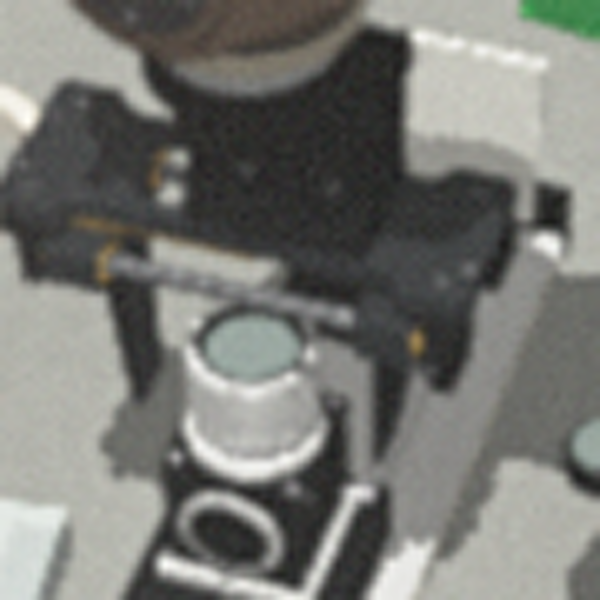

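Request:
servo_tool(
  steps="-2 3 3 0.002 0 0.005 95; -1 2 1 0 0 0 95; 0 0 0 0 0 0 90; 0 0 0 0 0 0 80; 0 0 0 0 0 0 70; 0 0 0 0 0 0 64; 0 0 0 0 0 0 60; 0 0 0 0 0 0 60",
)

```text
t: 10.1
eef_pos: [604.8, -23.4, 148.2]
tcp_rot: [1.599, 1.566, 0.151]
ft_force: [-0.1, 0.4, 0.5]
opening: 0.637
```

Run:
```python
from h import *
from cell import read_camera
import cv2
to([603,-23,145],BX)
p,d=read_camera("side");cv2.imwrite(f"pics/side6.png",p);cv2.imwrite(f"pics/side6z.png",cv2.resize(p[145:215,225:295],(700,600),interpolation=cv2.INTER_CUBIC))
```

```text
t 10.1 pos [604.8 -23.4 148.2] F [-0.1  0.4  0.5] open 0.637 j [-0.15  0.53  1.68  0.    0.92 -0.27]
tool axes [[0.005, 0.001, -1.0], [0.993, 0.122, 0.005], [0.122, -0.993, -0.0]]
dist [-1.8  0.4 -3.2] tool shift [ 3.2 -1.8 -0.7]
turn 1 [ 0.    -0.    -0.005]
turn -1 [-3.142  0.008 -0.   ]
```

View pics/side6z.png

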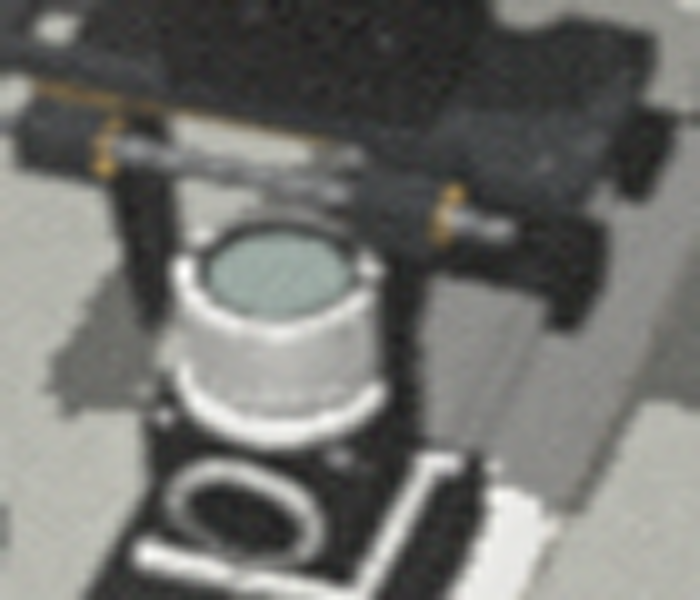

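Request:
servo_tool(
  steps="2 -1 0 0 0 -0.005 60; 1 -0.5 0 0 0 0 58; 0 0 0 0 0 0 56; 0 0 0 0 0 0 55; 0 0 0 0 0 0 54; 0 0 0 0 0 0 53; 0 0 0 0 0 0 53; 0 0 0 0 0 0 53",
)

```text
t: 10.95
eef_pos: [604.4, -23.4, 144.8]
tcp_rot: [1.566, 1.569, 0.117]
ft_force: [2.5, 0.0, -2.4]
opening: 0.553
```

Run:
```python
from h import *
to([603,-23,145],BX)
```

```text
t 10.95 pos [604.4 -23.4 144.8] F [ 2.5  0.  -2.4] open 0.553 j [-0.15  0.54  1.69  0.    0.92 -0.27]
tool axes [[0.002, 0.0, -1.0], [0.993, 0.122, 0.002], [0.122, -0.993, 0.0]]
dist [-1.4  0.4  0.2] tool shift [-0.2 -1.3 -0.6]
turn 1 [ 0.     0.    -0.002]
turn -1 [-3.141  0.004  0.   ]
```

Request:
servo_tool(
  steps="0 0.5 0.7 0 0 0 53; 0 0 0 0 0 0 53; 0 0 0 0 0 0 51; 0 0 0 0 0 0 49; 0 0 0 0 0 0 47; 0 0 0 0 0 0 47; 0 0 0 0 0 0 47; 0 0 0 0 0 0 47",
)

```text
t: 11.75
eef_pos: [605.0, -24.1, 144.9]
tcp_rot: [1.557, 1.569, 0.108]
ft_force: [2.4, -0.2, -1.9]
opening: 0.544
```

Run:
```python
from h import *
to([604.5,-24,145],BX)
```

```text
t 11.75 pos [605.  -24.1 144.9] F [ 2.4 -0.2 -1.9] open 0.544 j [-0.15  0.54  1.68  0.    0.92 -0.27]
tool axes [[0.002, 0.0, -1.0], [0.993, 0.122, 0.002], [0.122, -0.993, 0.0]]
dist [-0.5  0.1  0.1] tool shift [-0.1 -0.5 -0.2]
turn 1 [ 0.     0.    -0.002]
turn -1 [-3.141  0.004  0.   ]
```

Request:
servo_tool(
  steps="0.3 0 0 0.06 0 0 47; 0.3 0 0 0.06 0 0 47; 0.3 0 0 0.06 0 0 47; 0.3 0 0 0.06 0 0 47; 0.3 0 0 0.06 0 0 47; 0.3 0 0 0.06 0 0 47; 0.3 0 0 0.06 0 0 47; 0.3 0 0 0.06 0 0 47",
)

```text
t: 12.55
eef_pos: [604.9, -24.1, 144.8]
tcp_rot: [1.872, 1.568, -0.074]
ft_force: [1.3, 0.7, 2.4]
opening: 0.542
```

Run:
```python
from h import *
to([605,-24,145],BX);print(sensors.state()["moment"])
```

```text
t 12.55 pos [604.9 -24.1 144.8] F [1.3 0.7 2.4] open 0.542 j [-0.15  0.54  1.69  0.    0.91  0.23]
tool axes [[0.003, -0.0, -1.0], [0.931, -0.366, 0.003], [-0.366, -0.931, -0.001]]
dist [0.1 0.1 0.2] tool shift [-0.2  0.1 -0.2]
turn 1 [-0.497 -0.    -0.003]
turn -1 [ 2.645 -0.004  0.   ]
[ 0.06835348 -0.20584155  0.08298964]
```

Request:
servo_tool(
  steps="0.5 0 0 0.06 0 0 47; 0.5 0 0 0.06 0 0 47; 0.5 0 0 0.06 0 0 47; 0.5 0 0 0.06 0 0 47; 0.5 0 0 0.06 0 0 47; 0.5 0 0 0.06 0 0 47; 0.5 0 0 0.06 0 0 47; 0.5 0 0 0.06 0 0 47",
)

```text
t: 13.35
eef_pos: [604.7, -24.0, 144.7]
tcp_rot: [2.318, 1.566, -0.127]
ft_force: [1.4, -0.2, 4.0]
opening: 0.541
```

Run:
```python
from h import *
to([605,-24,145],BX);print(sensors.state()["moment"])
```

```text
t 13.35 pos [604.7 -24.  144.7] F [ 1.4 -0.2  4. ] open 0.541 j [-0.15  0.54  1.69  0.    0.91  0.73]
tool axes [[0.005, -0.001, -1.0], [0.641, -0.767, 0.004], [-0.767, -0.641, -0.004]]
dist [0.3 0.  0.3] tool shift [-0.3  0.2 -0.2]
turn 1 [-0.996 -0.001 -0.005]
turn -1 [ 2.145e+00 -6.000e-03  2.000e-03]
[0.23684126 0.00417197 0.11746166]
```

Request:
servo_tool(
  steps="0.6 0 0 0.06 0 0 47; 0.6 0 0 0.06 0 0 47; 0.6 0 0 0.06 0 0 47; 0.6 0 0 0.06 0 0 47; 0.6 0 0 0.06 0 0 47; 0.6 0 0 0.06 0 0 47; 0.6 0 0 0.06 0 0 47; 0.6 0 0 0.06 0 0 47",
)

```text
t: 14.15
eef_pos: [604.7, -23.8, 142.5]
tcp_rot: [2.868, 1.564, -0.077]
ft_force: [1.1, 1.3, 7.5]
opening: 0.542
```

Run:
```python
from h import *
to([605,-24,145],BX);print(sensors.state()["moment"])
```

```text
t 14.15 pos [604.7 -23.8 142.5] F [1.1 1.3 7.5] open 0.542 j [-0.15  0.54  1.69  0.    0.9   1.23]
tool axes [[0.007, -0.001, -1.0], [0.195, -0.981, 0.002], [-0.981, -0.195, -0.006]]
dist [ 0.3 -0.2  2.5] tool shift [-2.5  0.3 -0.3]
turn 1 [-1.497 -0.004 -0.006]
turn -1 [ 1.645 -0.006  0.004]
[0.29434393 0.09380042 0.3415225 ]
```

Request:
servo_tool(
  steps="0 0 0 -0.04 0 0 47; 0.5 0 0 -0.03 0 0 47; 1 0 0 0 0 0 47; 1 0 0 0 0 0 47; 1 0 0 0 0 0 47; 1 0 0 0 0 0 47; 1 0 0 0 0 0 47; 1 0 0 0 0 0 47",
)

```text
t: 14.95
eef_pos: [604.7, -23.8, 137.2]
tcp_rot: [2.798, 1.563, -0.078]
ft_force: [-0.3, 0.3, 5.7]
opening: 0.546
```

Run:
```python
from h import *
to([605,-24,136],BX);print(sensors.state()["moment"])
```

```text
t 14.95 pos [604.7 -23.8 137.2] F [-0.3  0.3  5.7] open 0.546 j [-0.15  0.55  1.7   0.    0.89  1.16]
tool axes [[0.008, -0.001, -1.0], [0.262, -0.965, 0.003], [-0.965, -0.262, -0.007]]
dist [ 0.3 -0.2 -1.2] tool shift [ 1.2  0.2 -0.3]
turn 1 [-1.428 -0.004 -0.007]
turn -1 [ 1.714 -0.008  0.004]
[0.25012187 0.18408861 0.04588452]
```

Request:
servo_tool(
  steps="1 0 0 0 0 0.007 47; 1 0 0 0 0 0 47; 1 0 0 0 0 0 47; 1 0 0 0 0 0 47; 1 0 0 0 0 0 47; 1 0 0 0 0 0 47; 1 0 0 0 0 0 47; 1 0 0 0 0 0 47",
)

```text
t: 15.75
eef_pos: [604.8, -23.8, 136.3]
tcp_rot: [2.383, 1.555, -0.495]
ft_force: [-2.9, 0.1, 13.4]
opening: 0.539
```

Run:
```python
from h import *
to([605,-24,136],BX);print(sensors.state()["moment"])
```

```text
t 15.75 pos [604.8 -23.8 136.3] F [-2.9  0.1 13.4] open 0.539 j [-0.15  0.54  1.7  -0.01  0.88  1.17]
tool axes [[0.014, -0.007, -1.0], [0.26, -0.966, 0.011], [-0.966, -0.26, -0.011]]
dist [ 0.2 -0.2 -0.3] tool shift [ 0.3  0.2 -0.2]
turn 1 [-1.43  -0.002 -0.017]
turn -1 [ 1.712 -0.018  0.002]
[ 0.51986134  0.76126618 -0.02105664]
```

Request:
servo_tool(
  steps="1.4 0 0 0 0 -0.008 47; 1.4 0 0 0 0 0 47; 1.4 0 0 0 0 0 47; 1.4 0 0 0 0 0 47; 1.4 0 0 0 0 0 47; 1.4 0 0 0 0 0 47; 1.4 0 0 0 0 0 47; 1.4 0 0 0 0 0 47",
)

```text
t: 16.55
eef_pos: [604.9, -23.8, 136.2]
tcp_rot: [2.832, 1.552, -0.048]
ft_force: [-3.6, 0.7, 17.2]
opening: 0.54
```

Run:
```python
from h import *
from cell import read_camera
import cv2
to([605,-24,136],BX);print(sensors.state()["moment"])
p,d=read_camera("side");cv2.imwrite(f"pics/side7.png",p);cv2.imwrite(f"pics/side7z.png",cv2.resize(p[145:215,225:295],(700,600),interpolation=cv2.INTER_CUBIC))
cv2.imwrite(f"pics/side7w.png",cv2.resize(p[130:270,180:340],(680,595),interpolation=cv2.INTER_CUBIC))
p,d=read_camera("top");cv2.imwrite("pics/top7.png",p)
to([605,-24,136],BX)
```

```text
t 16.55 pos [604.9 -23.8 136.2] F [-3.6  0.7 17.2] open 0.54 j [-0.15  0.54  1.7   0.    0.88  1.16]
tool axes [[0.019, -0.001, -1.0], [0.259, -0.966, 0.006], [-0.966, -0.259, -0.018]]
dist [ 0.1 -0.2 -0.2] tool shift [ 0.2  0.2 -0.1]
turn 1 [-1.43  -0.011 -0.017]
turn -1 [ 1.711 -0.018  0.011]
[ 0.35263053  1.0238014  -0.01937435]
t 16.65 pos [604.9 -23.8 136.2] F [-3.7  0.9 17.3] open 0.545 j [-0.15  0.54  1.7   0.    0.88  1.16]
tool axes [[0.019, -0.001, -1.0], [0.259, -0.966, 0.006], [-0.966, -0.259, -0.018]]
dist [ 0.1 -0.2 -0.2] tool shift [ 0.2  0.2 -0.1]
turn 1 [-1.43  -0.011 -0.017]
turn -1 [ 1.711 -0.018  0.011]
```

View pics/side7z.png

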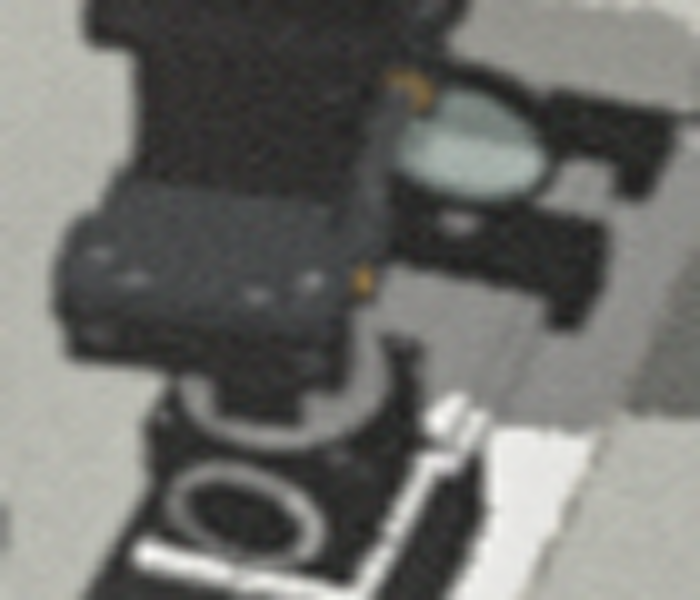

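View pics/side7w.png

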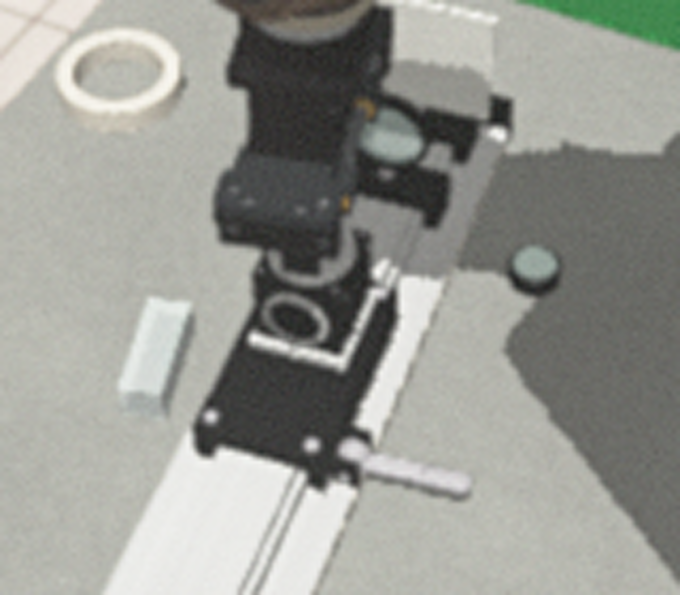

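View pics/top7.png

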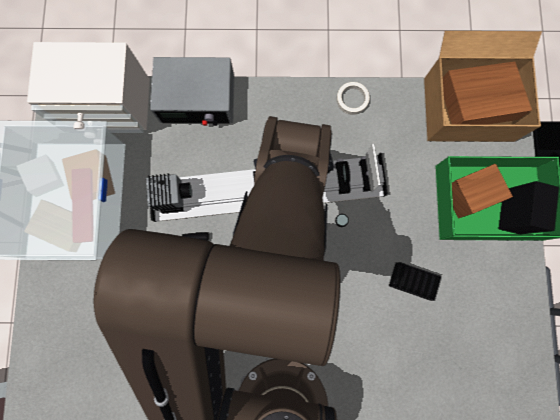

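Request:
servo_tool(
  steps="1.8 0 0 -0.02 -0.01 -0.015 47; 1.8 0 0 -0.02 -0.01 0 47; 1.8 0 0 0.02 0 0 47; 1.8 0 0 0.02 0 0 47; 2 0 0 0 0 0 47; 2 0 0 0 0 0 47; 2 0 0 0 0 0 47; 2 0 0 0 0 0 47",
)

```text
t: 17.45
eef_pos: [604.9, -23.9, 136.1]
tcp_rot: [-2.634, 1.564, 0.771]
ft_force: [-6.2, 2.2, 21.8]
opening: 0.545
```

Run:
```python
from h import *
to([605,-24,136],BX);print(sensors.state()["moment"])
import cv2
a=cv2.imread("pics/side6.png");b=cv2.imread("pics/side7.png")
print([ (a[r,253].sum(),b[r,253].sum()) for r in range(184,202)])
z=lambda i:cv2.resize(i[180:205,235:275],(360,300),interpolation=cv2.INTER_CUBIC)
cv2.imwrite("pics/cmp7.png",np.hstack([z(a),z(b)]))
```

```text
t 17.45 pos [604.9 -23.9 136.1] F [-6.2  2.2 21.8] open 0.545 j [-0.15  0.55  1.69  0.01  0.89  1.15]
tool axes [[0.005, 0.005, -1.0], [0.261, -0.965, -0.003], [-0.965, -0.261, -0.006]]
dist [ 0.1 -0.1 -0.1] tool shift [ 0.1  0.1 -0.1]
turn 1 [-1.429 -0.007 -0.002]
turn -1 [ 1.712 -0.002  0.007]
[0.14523868 1.22452044 0.03124972]
[(np.uint64(655), np.uint64(150)), (np.uint64(567), np.uint64(155)), (np.uint64(554), np.uint64(158)), (np.uint64(546), np.uint64(135)), (np.uint64(541), np.uint64(141)), (np.uint64(528), np.uint64(163)), (np.uint64(541), np.uint64(138)), (np.uint64(550), np.uint64(132)), (np.uint64(507), np.uint64(146)), (np.uint64(513), np.uint64(139)), (np.uint64(693), np.uint64(218)), (np.uint64(705), np.uint64(388)), (np.uint64(602), np.uint64(411)), (np.uint64(332), np.uint64(273)), (np.uint64(164), np.uint64(135)), (np.uint64(123), np.uint64(128)), (np.uint64(279), np.uint64(183)), (np.uint64(512), np.uint64(324))]
```

View pics/cmp7.png

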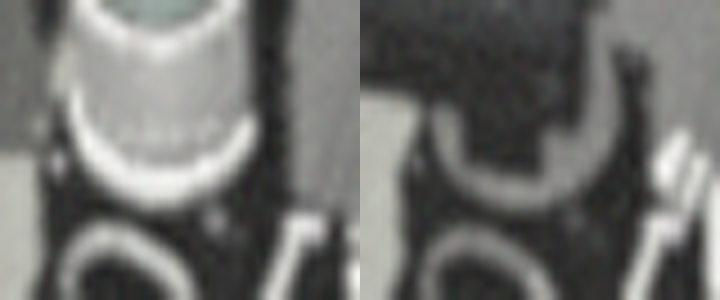

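Request:
servo_tool(
  steps="1.6 0 0 0 0 0 47; 1.6 0 0 0 0 0 47; 1.6 0 0 0 0 0 47; 1.6 0 0 0 0 0 47; 1.6 0 0 0 0 0 47; 1.6 0 0 0 0 0 47; 1.6 0 0 0 0 0 47; 1.6 0 0 0 0 0 47",
)

```text
t: 18.25
eef_pos: [604.9, -23.8, 136.1]
tcp_rot: [3.032, 1.557, 0.155]
ft_force: [-4.1, 0.9, 19.4]
opening: 0.542
```

Run:
```python
from h import *
from cell import read_camera,order
for i in range(6): read_camera("side")
to([605,-24,136],BX);print(sensors.state()["moment"])
s=sensors.state()
if 8<s["ft_force"][2]<30 and s["eef_pos"][2]<136.6: order.job_done();print("done")
```

```text
t 18.55 pos [604.9 -23.8 136.1] F [-4.1  1.5 19.7] open 0.54 j [-0.15  0.54  1.7   0.01  0.88  1.15]
tool axes [[0.014, 0.002, -1.0], [0.261, -0.965, 0.001], [-0.965, -0.261, -0.014]]
dist [ 0.1 -0.2 -0.1] tool shift [ 0.1  0.2 -0.1]
turn 1 [-1.429 -0.01  -0.011]
turn -1 [ 1.713 -0.011  0.011]
[0.24597177 1.04249245 0.01178568]
the job is handed in; nothing more can be done
done
```

The job is done and handed in at about 18.6 s of the 64 s allowed. The lever is locked, the filter cell is pressed home, and the gripper is still holding the collar down.

- **Lever:** I pushed it down with the closed fingers until it hit its stop, where the wrist read 58 N. After I backed off, the side view showed its tip within about 2 px of where it should be when locked.
- **Carriage:** it showed no visible movement along the rail in the pictures. I checked this by eye in the top view just after locking and in the side view at the end.
- **Collar:** I gripped it and turned it about 1.5 rad under light downward pressure, until it dropped and hit the side of the keyways. I then backed off 0.07 rad and pressed it down to a hard stop.
- **Final hold:** over the last 0.3 s before hand-in, the push held at about 19.7 N, with the grip closed on the collar and the tool height unchanged.

**Checks that were less clear:**
- The measured press was about 8.7 mm instead of 9 mm. I still take it as home, because raising the push from 13 to 22 N moved it only 0.2 mm.
- The gripper hid most of the collar's rim, so the pictures could not confirm it was fully seated.
- I saw no loose things move in the pictures. The arm hid the pen cup and part of the screwdriver in the last top view.

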